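# Shorten the kite-hanging pole by one hole

### The job

The telescopic kite-hanging pole lying in the wooden rests must be one hole shorter: press its sprung button, slide the outer tube in off its hole and let the pin snap fully home in the very next hole, without running past it. Then prove the lock: push the tube on the same way with about 15 N for a good second, and let go. Never push on the tube or button with more than 22 N, and leave the tape roll, glue jar and spool where they stand.

Things in the scene. Friction and masses are not known exactly. Their poses are not given: they have to be found in the camera images.
- button_top (a point): Centre of the flat top of the sprung push button on the sliding tube: grey block 24 mm along the pole, 28 mm wide, top 97 mm above the table and 11 mm above the black housing it sinks straight into. 3 N to begin; 6 N at 5 mm, where the pin is clear of its hole; 7.5 N at 7.5 mm, the hard stop. x axis: along the pole, collapsing direction; z up.
- wall_face (a point): Point on the rear face of the black thumb wall on the sliding tube, 14 mm ahead of the button's centre (2 mm ahead of its edge): 34 mm wide, 86 to 118 mm above the table, 10 mm thick; this point is 107 mm high. Push against it to slide the tube; it also serves with the button released. x axis: collapsing direction, level, into the wall; y across; z up.
- tube (a joint): Slide of the outer tube (aluminium, 35 mm wide, 275 mm long, axis 60 mm above the table), m: 0 at its starting hole, growing as the pole shortens. Hand-drilled: the next hole is met between 0.032 and 0.048, another (wrong) 0.040 later. Slides with 3 to 5 N, stops dead when the pin snaps in. With the button kept pressed the pin misses the hole.
- button (a joint): How far the button is down, m; a linkage lifts the steel pin (6 mm wide, 5 mm deep in a 9 mm hole, 51 mm ahead of the button's centre) as far. 0 with the pin fully home; 0.005 with the pin just clear, or riding on the inner tube: between holes the button stays 5 mm down by itself, and springs up when the pin snaps into a hole. 0.0075 fully pressed.
- pole: Fixed inner tube (aluminium, 28 mm wide) clamped in plywood rests; origin on the table under the starting hole, x axis along the pole in the collapsing direction (level). Rests stand 150 and 262 mm ahead (84 mm high) and 180 mm behind (65 mm high).
- tape_mid (a point): Bystander: roll of tape lying flat, 84 mm across, 24 mm high; point at its centre.
- jar_mid (a point): Bystander: small glue jar, 56 mm across, 70 mm high; point at its centre.
- spool_mid (a point): Bystander: wooden line spool standing, 60 mm across, 52 mm high; point at its centre.

How it is judged:
On the way, in this order (a step that is already met when the one before it is completed fails the run):
1. the button is pressed until the pin is clear, with the tube still at its starting hole (value of joint button above 0.0042 m and value of joint tube below 0.006 m).
2. the tube is slid in off its starting hole, the pin held up by the tube (value of joint button above 0.0035 m and value of joint tube between 0.012 and 0.029 m).
3. with the pin home in the next hole, the lock is proved: the fingers push on the tube with more than 11 N for half a second (contact force between tube and the fingers above 11 N and value of joint button below 0.0015 m and value of joint tube between 0.029 and 0.051 m), for 0.5 s.
At the end, for the whole second after the job is handed in: The outer tube stands at the next hole (slid in 29 to 51 mm from its start), the pin is fully home in it (button within 1.5 mm of its raised position) and the tube is at rest (value of joint tube between 0.029 and 0.051 m and value of joint button below 0.0015 m and velocity of joint tube between -0.005 and 0.005 m/s); the robot touches nothing.
It fails at once if the tube or button is pushed with more than 22 N (contact force between tube and the fingers above 22 N or contact force between tube and the arm above 22 N).
It fails at once if the tube is slid past the next hole (value of joint tube above 0.057 m).
It fails at once if a bystander is moved by more than 15 mm (distance of any of tape_mid, jar_mid, spool_mid from where it was at the start of the episode above 0.015 m).
It also fails if it takes over 56 s, if anything falls off the work surface, if the arm or the gripper's body presses on something with over 40 N, if the wrist force passes 120 N, or if a joint passes its speed limit or range.

### The arm

A 7-joint arm with a two-finger parallel gripper is mounted at the origin on the work surface. World frame = base frame: x ahead of the robot, y to its left, z up, the work surface at z = 0. Lengths are in m, angles in rad, forces in N, time in s.
With the tool pointing down it reaches from about 0.425 to 0.875 m from the base axis. Payload 4.7 kg.
Tool frame: the origin (TCP) lies at the centre of the arm's flange, where the gripper is bolted on; the fingertips stand 182 mm ahead of it and the grasp point (between the pads) lies 164 mm ahead of it; x points along the fingers, y is the direction in which the jaws open and shut, and the axes are right-handed (so a half turn about x gives the same grasp; the last joint's range is limited). The gripper opens to 87 mm and grips with 3 to 60 N. Pads are 19 mm wide; open, the fingers measure 117 mm over their backs; the gripper's body (75 mm by 190 mm) begins 51 mm behind the grasp point.
Start: joints at [-1.165, 0.321, -0.07, 1.45, 0.023, 1.371, -0.057], TCP at [0.248, 0.601, 0.405] pointing down, gripper open.
Joint ranges: [-2.86, 2.86], [-0.3, 2.09], [-1.38, 1.24], [0.06, 2.45], [-1.56, 4.7], [0.09, 2.05], [-2.69, 2.69]. Speed limits (rad/s): [2.57, 2.57, 3.14, 3.14, 3.14, 3.14, 3.14].

### API

Orientations are given as a rotation vector (axis times angle).
In Python, from bench import ctrl gives the robot as it stands.
- The arm moves only by the shell command python3 -m crank 'ROWS' [FORCE]. ROWS is JSON, one flat list of numbers, 7 for each row, row after row: the shift along the tool's x, y, z in mm, then the turn, a rotation vector about the tool's x, y, z in rad, then the finger opening in mm, from 0 to 87. A call has exactly 5 rows; each row shifts and turns the commanded pose from where the row before left it, along the tool's axes as they then stand; what a row does not reach is not made up. A row lasts 1/8 s, in which the tool goes at most 62.5 mm and 10.7 degrees, less where a joint would pass 70% of its speed; a pose out of reach is approached as far as the arm can. A call with a gripper value outside its range is refused whole. The fingers move at their own pace and stop on an object; FORCE is the grip in N (left out, the last holds). Time passes only in rows, so rows that do not move let the fingers close, or fill a call up. It gives the time, the measured TCP pose, the force and the opening at its end, in the units of the state.
- ctrl.get_state(): the state, without advancing time (a new reading comes with each control period).
- ctrl.get_image(name): name is "scene" or "top"; returns the picture (420x560x3 uint8, red, green, blue); there is no depth.
- ctrl.camera_params(name): a dict with "K" (3x3 intrinsics, pixels), "k1" (the pictures are not rectified: a ray, as slopes to the right and down, at radius r is drawn at 1 + k1 r^2 times it, then the intrinsics apply), "world_to_cam" (4x4, takes a point from world to camera coordinates). Camera axes: x right, y down, z forward; pixel columns grow to the right and rows downward; lengths in m; the calibration is good to about 2 mm. A picture is of the moment at which its call begins. camera_params takes no time and is no camera call.
- ctrl.close_job(): hands the job in, once; it reports no verdict.
Trained networks look in the newest picture that a camera, given by its name, has taken for a name from the list of things; names that differ only in an ending like _2 or _b are one class to them, and where a whole thing is asked for, a point or a joint stands for the part that bears it (a point fixed in the world has none). Each returns a list of dicts, best first, with "confidence" (0 to 1); they miss things now and then, are a little off and sometimes report something else, mostly with a low value. They report only what shows in the picture. A call takes as long as a camera call.
- ctrl.regions_of(camera, target): "region" (420x560 bool, what is visible of it) and "at" ([column, row] in pixels, amid what is visible of it).
- ctrl.mark_of(camera, target): "at" ([column, row] in pixels: a listed point, or the origin of a listed thing).
The state is a dict: "time": time; "joint_positions": joint angles; "qd": joint speeds; "joint_torque": joint torques, N m; "position": TCP position; "tool_rot": TCP orientation; "ft_force": force on the tool from outside, world axes, zero at the start; "torque": the same for the moment, N m; "grip_width": opening from 0.0 (shut) to 1.0 (fully open).
Only numpy, scipy, OpenCV 4.12 (cv2) and the standard library are available. Lean on these libraries where they do the work, as an engineer would, in place of code of your own. Each camera call takes 0.05 s, during which the arm holds its last target.

## Working session

There is one attempt and no reset: what is moved stays moved. The work goes in short steps, Python scripts to look and compute and a shell command to move; the robot and the scene stay as the last step left them, time stands still between calls to the robot, and variables do not carry over. Pictures are saved under pics/ and viewed, and the job is handed in when it is done.

```bash
mkdir -p pics; ls
python3 - <<'E'
from bench import ctrl
import cv2
s=ctrl.get_state()
for k,v in s.items(): print(k,v)
for c in ("scene","top"):
    im=ctrl.get_image(c); cv2.imwrite(f"pics/{c}0.png",im[:,:,::-1])
    p=ctrl.camera_params(c); print(c,p)
    for n in ("button_top","wall_face","pole","tape_mid","jar_mid","spool_mid"):
        print(n,[(round(d["confidence"],2),[round(float(x),1) for x in d["at"]]) for d in ctrl.mark_of(c,n)])
E
```

```text
pics
time 0.0
joint_positions [-1.16490099  0.32181639 -0.07009084  1.45169192  0.02261173  1.37077356
 -0.05692387]
qd [-4.09180010e-04  6.51172459e-05  2.48198998e-04  8.31617970e-04
 -1.41121508e-03  1.64400406e-04  2.88427201e-04]
joint_torque [ 3.54800859e-04 -4.91295433e+01 -4.03698161e-01 -3.12528348e+01
 -6.39633369e-02  4.39421798e-02  1.74645506e-04]
position [0.24815038 0.60054242 0.40365702]
tool_rot [ 0.30587093  1.54912147 -0.30884544]
ft_force [ 0.0373679   0.16004856 -0.14854208]
torque [-0.01919627  0.01533729  0.0413163 ]
grip_width 0.9992791263681049
scene {'K': array([[496.18920391,   0.        , 282.96273304],
       [  0.        , 496.18920391, 202.14923222],
       [  0.        ,   0.        ,   1.        ]]), 'k1': -0.07956732145449201, 'world_to_cam': array([[-0.81953123,  0.57300074, -0.00622254,  0.47591817],
       [ 0.41945168,  0.59244934, -0.68779654, -0.22748177],
       [-0.39042139, -0.5662808 , -0.72587685,  1.01422505],
       [ 0.        ,  0.        ,  0.        ,  1.        ]])}
button_top [(0.7, [354.8, 185.3])]
wall_face [(0.61, [360.0, 184.7])]
pole [(0.64, [377.8, 243.3])]
tape_mid [(0.79, [285.6, 276.7])]
jar_mid [(0.84, [361.7, 311.0])]
spool_mid [(0.61, [414.4, 178.7]), (0.18, [361.8, 183.6])]
top {'K': array([[534.53091716,   0.        , 276.58628186],
       [  0.        , 534.53091716, 206.9908139 ],
       [  0.        ,   0.        ,   1.        ]]), 'k1': 0.008822196672353264, 'world_to_cam': array([[-0.00180839, -0.99999433, -0.00284214,  0.05648929],
       [-0.97555337,  0.00238876, -0.21974967,  0.62169136],
       [ 0.21975522,  0.00237527, -0.97555215,  0.73468477],
       [ 0.        ,  0.        ,  0.        ,  1.        ]])}
button_top [(0.91, [255.4, 271.7])]
wall_face []
pole [(0.86, [227.2, 291.7])]
tape_mid [(0.85, [241.4, 193.9])]
jar_mid [(0.92, [172.4, 210.3])]
spool_mid [(0.74, [267.8, 375.8]), (0.25, [245.8, 273.4])]
```

View pics/scene0.png

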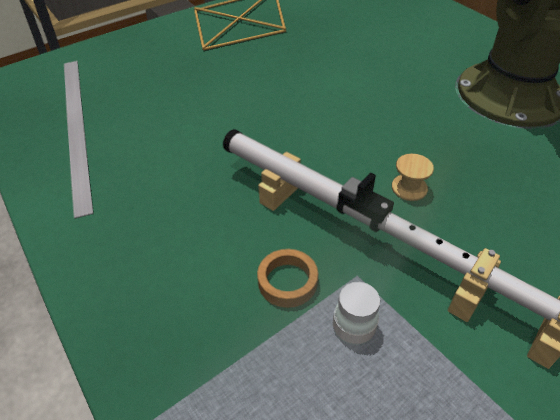

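View pics/top0.png

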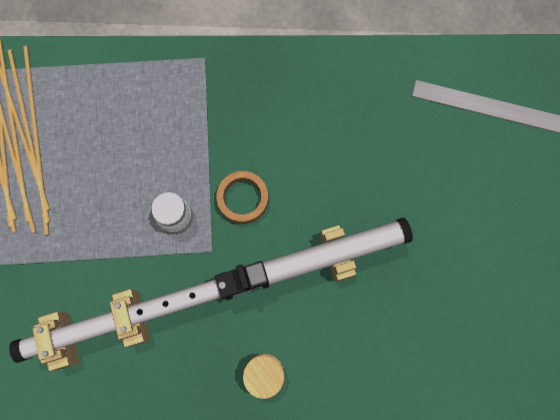

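```bash
cat > h.py <<'E'
from bench import ctrl
import numpy as np, cv2
from scipy.spatial.transform import Rotation as R
def ray(c,px):
    p=ctrl.camera_params(c);K=p["K"];W=p["world_to_cam"]
    d=np.array([p["k1"],0,0,0,0.])
    n=cv2.undistortPoints(np.array([[px]],float),K,d)[0,0]
    Rm=W[:3,:3];o=-Rm.T@W[:3,3];return o,Rm.T@np.array([n[0],n[1],1])
def atz(c,px,z):
    o,d=ray(c,px);return o+d*(z-o[2])/d[2]
def proj(c,P):
    p=ctrl.camera_params(c);W=p["world_to_cam"]
    return cv2.projectPoints(np.array(P,float).reshape(-1,1,3),cv2.Rodrigues(W[:3,:3])[0],W[:3,3],p["K"],np.array([p["k1"],0,0,0,0.]))[0][:,0]
E
python3 - <<'E'
from h import *
np.set_printoptions(precision=4,suppress=True)
for c,l in (("scene",[("b",(354.8,185.3),.097),("wall",(360,184.7),.107),("pole",(377.8,243.3),0),("tape",(285.6,276.7),.012),("jar",(361.7,311),.035),("spool",(414.4,178.7),.026)]),("top",[("b",(255.4,271.7),.097),("pole",(227.2,291.7),0),("tape",(241.4,193.9),.012),("jar",(172.4,210.3),.035),("spool",(267.8,375.8),.026)])):
    for n,p,z in l: print(c,n,atz(c,p,z))
print(R.from_rotvec(ctrl.get_state()["tool_rot"]).as_matrix())
E
```

```text
scene b [0.5199 0.0888 0.097 ]
scene wall [0.5208 0.0992 0.107 ]
scene pole [0.5005 0.134  0.    ]
scene tape [0.6532 0.1102 0.012 ]
scene jar [0.6142 0.2219 0.035 ]
scene spool [0.3777 0.0825 0.026 ]
top b [0.522  0.0852 0.097 ]
top pole [0.5004 0.1336 0.    ]
top tape [0.6566 0.1124 0.012 ]
top jar [0.6246 0.2186 0.035 ]
top spool [0.3754 0.0687 0.026 ]
[[ 0.0001  0.3819  0.9242]
 [ 0.0001  0.9242 -0.3819]
 [-1.      0.0001  0.    ]]
```

Scene view: the button is at about (352,188), the wall at (367,187), and the holes run down to the right. In the top view the button is at (257,274), the wall at (243,278), and the free holes are at (192,296), (165,304) and (140,312). Next I'll refine the axis and the button position.

Run:
```python
from h import *
np.set_printoptions(precision=4,suppress=True)
im=ctrl.get_image("top")
# tube region
for n in ("tube","pole"):
  for r in ctrl.regions_of("top",n)[:1]:
    m=r["region"].astype(np.uint8); ys,xs=np.nonzero(m)
    print(n,r["confidence"],m.sum(),xs.min(),xs.max(),cv2.fitLine(np.c_[xs,ys].astype(np.float32),cv2.DIST_HUBER,0,.01,.01).ravel())
c=im[240:320,180:290,::-1]
cv2.imwrite("pics/topzoom.png",cv2.resize(c,None,fx=7,fy=7,interpolation=cv2.INTER_CUBIC))
im=ctrl.get_image("scene")
cv2.imwrite("pics/scenezoom.png",cv2.resize(im[150:250,320:430,::-1],None,fx=6,fy=6,interpolation=cv2.INTER_CUBIC))
h=[atz("top",p,.074) for p in [(192,296),(165,304),(140,312)]];print(h)
a=atz("top",(397,233),.0775);b=atz("top",(30,347),.074);print(a,b,(b-a)/np.linalg.norm(b-a))
```

```text
tube 0.72 5082 215 412 [  0.9559  -0.2937 313.1274 258.0069]
pole 0.94 11833 9 411 [  0.9536  -0.3011 209.7154 291.2321]
[array([0.4896, 0.1773, 0.074 ]), array([0.4783, 0.2157, 0.074 ]), array([0.4672, 0.2509, 0.074 ])]
[ 0.5803 -0.1218  0.0775] [0.4192 0.4032 0.074 ] [-0.2933  0.956  -0.0064]
```

View pics/topzoom.png

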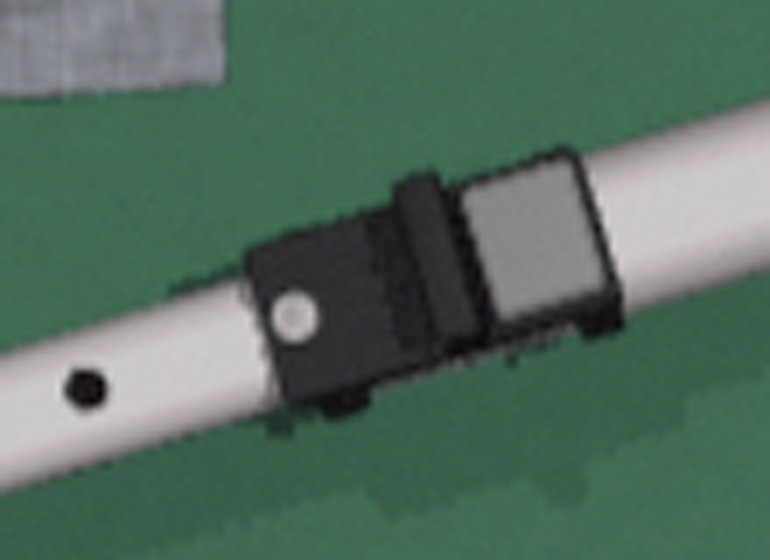

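View pics/scenezoom.png

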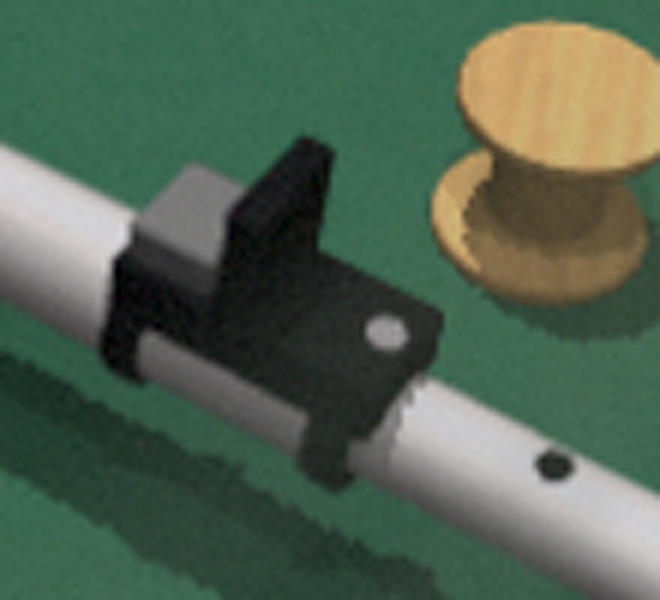

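Run:
```python
from h import *
np.set_printoptions(precision=4,suppress=True)
b=atz("top",(257.1,273.9),.097);bs=atz("scene",(320+193/6,150+208/6),.097)
w1=atz("top",(180+418/7,240+178/7),.118);w2=atz("top",(180+460/7,240+335/7),.118)
print(b,bs,w1,w2,(w1-w2)/np.linalg.norm(w1-w2))
d=np.array([-.293,.956,0]);d/=np.linalg.norm(d)
h=atz("top",(192.3,295.6),.074);n=np.array([d[1],-d[0],0])
for x in (b,bs,(w1+w2)/2,h):print((x-b)@d,(x-b)@n)
s=ctrl.get_state();Rc=R.from_rotvec(s["tool_rot"]).as_matrix()
z=-d;x=np.array([0,0,-1.]);y=np.cross(z,x);T=np.c_[x,y,z]
print(R.from_matrix(Rc.T@T).as_rotvec(),s["position"],s["time"])
```

```text
[0.5189 0.0828 0.097 ] [0.5221 0.0858 0.097 ] [0.5285 0.106  0.118 ] [0.4979 0.0974 0.118 ] [0.9628 0.2704 0.    ]
0.0 0.0
0.0019145427994476621 0.003960450765326199
0.01972474689752449 0.00010738787065584562
0.09836615843942308 0.00012008339453288552
[ 0.8817  0.     -0.0001] [0.2482 0.6007 0.4048] 0.9
```

```bash
python3 -m crank '[0,0,0,0.1763,0,0,0, 0,0,0,0.1763,0,0,0, 0,0,0,0.1763,0,0,0, 0,0,0,0.1763,0,0,0, 0,0,0,0.1763,0,0,0]' 20
cat > g.py <<'E'
from h import *
import sys
np.set_printoptions(precision=4,suppress=True)
s=ctrl.get_state();Rc=R.from_rotvec(s["tool_rot"]).as_matrix()
d=np.array([-.293,.956,0]);d/=np.linalg.norm(d)
B=np.array([.5195,.0835,0])
T=np.c_[[0,0,-1.],np.cross(-d,[0,0,-1.]),-d]
p=s["position"]
print("t",s["time"],"tip z",p[2]-.182,"along",(p-B)@d*1e3,"lat",(p-B)@[d[1],-d[0],0]*1e3,"f_along",s["ft_force"]@d,"f",s["ft_force"],"grip",s["grip_width"])
print("rot err",R.from_matrix(Rc.T@T).as_rotvec())
if len(sys.argv)>1:
    t=B+d*float(sys.argv[1])/1e3;t[2]=.182+float(sys.argv[2])/1e3
    print("tool move mm",Rc.T@(t-p)*1e3)
E
python3 g.py 1 150
```

```text
time: 1.52
position: [0.2482, 0.6007, 0.4048]
tool_rot: [0.992, 1.333, -0.992]
ft_force: [0.7, 0.6, 0.7]
grip_width: 0.516
t 1.525 tip z 0.222831271167461 along 574.0321536455036 lat -107.81008264257322 f_along 0.39955772597609907 f [0.6816 0.6268 0.6854] grip 0.5163973551405622
rot err [-0.0057 -0.0001 -0.0001]
tool move mm [ 72.7958 111.0636 572.415 ]
```

```bash
python3 -m crank '[0,11,57,0,0,0,0, 0,11,57,0,0,0,0, 0,11,57,0,0,0,0, 0,11,57,0,0,0,0, 0,11,57,0,0,0,0]'; python3 -m crank '[0,11,57,0,0,0,0, 0,11,57,0,0,0,0, 5,11,57,0,0,0,0, 10,11,57,0,0,0,0, 20,11,57,0,0,0,0]'
python3 g.py 1 115
```

```text
time: 2.15
position: [0.3851, 0.3425, 0.4051]
tool_rot: [0.988, 1.335, -0.986]
ft_force: [1.8, 0.6, -0.5]
grip_width: 0.02
time: 2.78
position: [0.5214, 0.0864, 0.3707]
tool_rot: [0.989, 1.334, -0.984]
ft_force: [0.1, 0.9, -0.2]
grip_width: 0.004
t 2.775 tip z 0.1886500497687692 along 2.1994520003893974 lat 2.675167387340067 f_along 0.8034322999820801 f [ 0.0737  0.8629 -0.1899] grip 0.0043464016965184355
rot err [ 0.0005 -0.0006 -0.0034]
tool move mm [73.6398 -2.9254  1.244 ]
```

```bash
python3 -m crank '[20,-2,1,0,0,0,0, 20,0,0,0,0,0,0, 15,0,0,0,0,0,0, 4,0,0,0,0,0,0, 0,0,0,0,0,0,0]'
python3 g.py 1 105
python3 - <<'E'
from h import *
im=ctrl.get_image("top");cv2.imwrite("pics/t1.png",cv2.resize(im[180:360,150:400,::-1],None,fx=3,fy=3))
im=ctrl.get_image("scene");cv2.imwrite("pics/s1.png",cv2.resize(im[80:250,250:450,::-1],None,fx=3.5,fy=3.5))
E
```

```text
time: 3.4
position: [0.519, 0.0867, 0.311]
tool_rot: [0.987, 1.335, -0.987]
ft_force: [1.1, -0.2, 0.3]
grip_width: 0.007
t 3.4 tip z 0.12902200720408702 along 3.233726534482449 lat 0.4386747696254939 f_along -0.47386852395650125 f [ 1.1273 -0.1501  0.326 ] grip 0.006899805415706073
rot err [ 0.0006  0.     -0.0004]
tool move mm [24.0219 -0.449   2.2323]
```

View pics/t1.png

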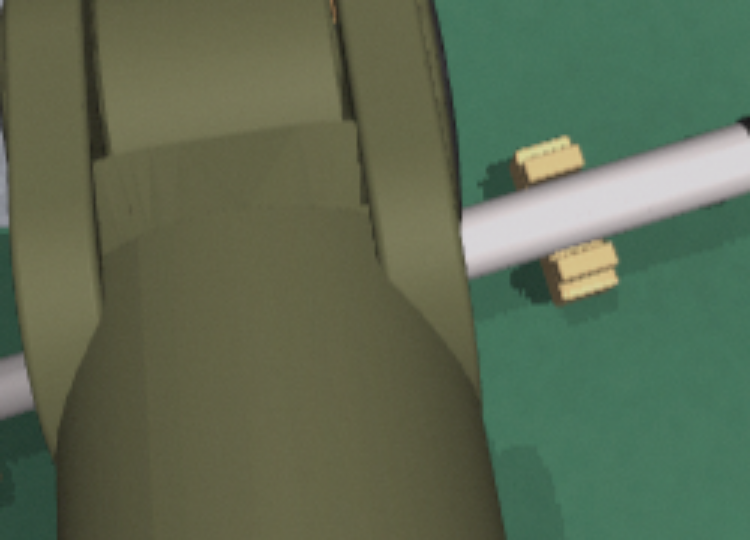

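View pics/s1.png

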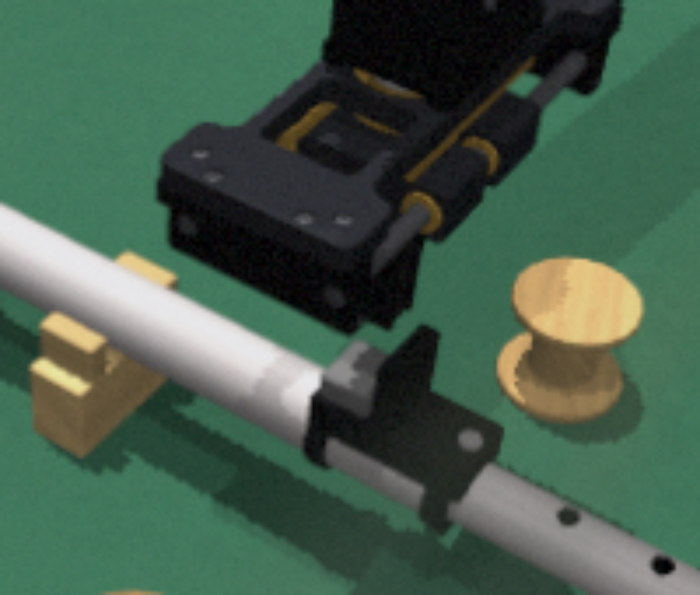

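Run:
```python
from h import *
d=np.array([-.293,.956,0]);n=np.array([.956,.293,0])
p=ctrl.get_state()["position"].copy()
im=cv2.resize(ctrl.get_image("scene")[80:250,250:450,::-1],None,fx=3.5,fy=3.5)
def draw(c,z,a,l,col):
    P=[c+d*i+n*j for i,j in ((a,l),(a,-l),(-a,-l),(-a,l))]
    P=np.array(P);P[:,2]=z
    q=((proj("scene",P)-[250,80]+.5)*3.5).astype(int)
    cv2.polylines(im,[q],True,col,1)
draw(p,p[2]-.182,.0095,.015,(0,0,255))
draw(np.array([.5195,.0835,0]),.097,.012,.014,(0,255,255))
draw(np.array([.5195,.0835,0])+.019*d,.118,.005,.017,(255,255,0))
cv2.imwrite("pics/s2.png",im)
```

```text
(no output)
```

View pics/s2.png

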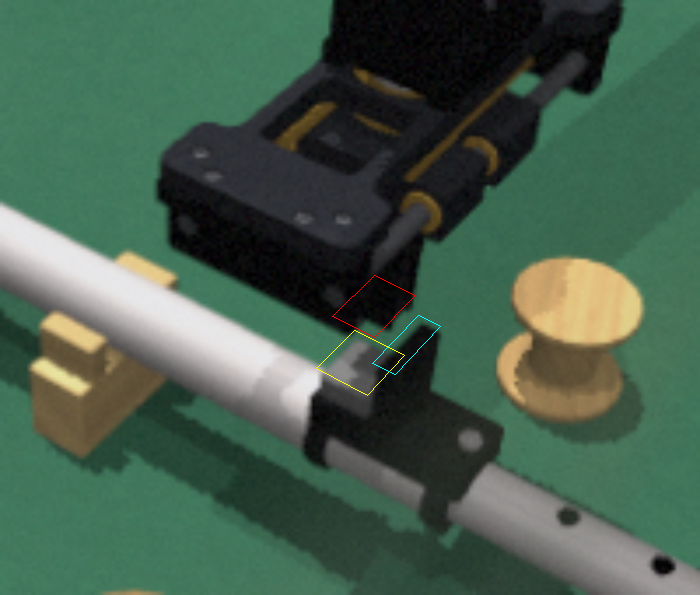

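Run:
```python
from h import *
im=ctrl.get_image("scene")[130:210,310:390,::-1]
im=(255*(im/255.)**.45).astype(np.uint8)
cv2.imwrite("pics/s3.png",cv2.resize(im,None,fx=7,fy=7,interpolation=cv2.INTER_CUBIC))
```

```text
(no output)
```

View pics/s3.png

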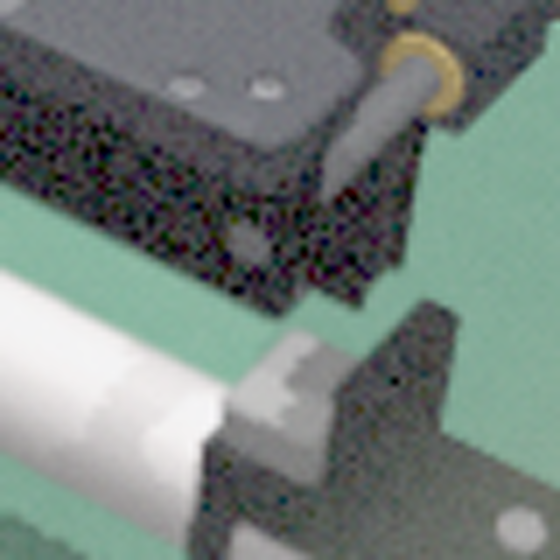

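```bash
python3 -m crank '[6,1.5,2,0,0,0,0, 8,0,0,0,0,0,0, 8,0,0,0,0,0,0, 5,0,0,0,0,0,0, 0,0,0,0,0,0,0]'
python3 g.py 1 97
```

```text
time: 4.22
position: [0.5207, 0.085, 0.2831]
tool_rot: [0.987, 1.336, -0.988]
ft_force: [0.3, -0.4, -0.1]
grip_width: 0.002
t 4.225 tip z 0.10114652420777598 along 1.1170959542458399 lat 1.5643025096842358 f_along -0.4416635475731377 f [ 0.305  -0.3685 -0.1275] grip 0.0023960596399336224
rot err [0.0001 0.0001 0.0011]
tool move mm [ 4.1482 -1.5598  0.1166]
```

```bash
python3 -m crank '[1,0,0,0,0,0,0, 1,0,0,0,0,0,0, 1,0,0,0,0,0,0, 1,0,0,0,0,0,0, 1,0,0,0,0,0,0]'
python3 g.py 1 97|head -1;python3 -m crank '[0.5,0,0,0,0,0,0, 0.5,0,0,0,0,0,0, 0.5,0,0,0,0,0,0, 0.5,0,0,0,0,0,0, 0,0,0,0,0,0,0]'
python3 g.py 1 97
```

```text
time: 4.85
position: [0.521, 0.085, 0.2791]
tool_rot: [0.988, 1.335, -0.987]
ft_force: [-1.7, -0.4, 3.6]
grip_width: 0.01
t 4.85 tip z 0.09709513159648209 along 1.0374329778330673 lat 1.8471159591670616 f_along 0.11160585816065832 f [-1.6635 -0.3931  3.6065] grip 0.010072995775501487
time: 5.48
position: [0.521, 0.085, 0.2769]
tool_rot: [0.987, 1.335, -0.987]
ft_force: [-0.5, -0.3, 5.1]
grip_width: 0.011
t 5.475 tip z 0.09486186178021278 along 1.0533466327907883 lat 1.8495672939240726 f_along -0.1438771039486749 f [-0.5256 -0.3116  5.1188] grip 0.011160768704713619
rot err [ 0.0001 -0.0001 -0.0003]
tool move mm [-2.1387 -1.8489  0.053 ]
```

```bash
python3 -m crank '[0.8,0,0,0,0,0,0, 0.8,0,0,0,0,0,0, 0.8,0,0,0,0,0,0, 0.8,0,0,0,0,0,0, 0,0,0,0,0,0,0]'
python3 g.py 1 97|head -1; python3 -m crank '[0,0,0,0,0,0,0, 0,0,0,0,0,0,0, 0,0,0,0,0,0,0, 0,0,0,0,0,0,0, 0,0,0,0,0,0,0]'
python3 g.py 1 97
```

```text
time: 6.1
position: [0.521, 0.085, 0.2738]
tool_rot: [0.988, 1.335, -0.987]
ft_force: [-1.8, -1.5, 6.6]
grip_width: 0.002
t 6.1 tip z 0.09179307178859603 along 1.0121641421918106 lat 1.8640060714389044 f_along -0.8966807649615107 f [-1.8155 -1.4943  6.6182] grip 0.001786394317927228
time: 6.72
position: [0.521, 0.0851, 0.2739]
tool_rot: [0.988, 1.335, -0.987]
ft_force: [-1.4, -0.3, 7.2]
grip_width: 0.003
t 6.725 tip z 0.09186970464722227 along 1.0561483026817602 lat 1.8775337711808031 f_along 0.09872559587467333 f [-1.362  -0.3142  7.2317] grip 0.0032628502609727216
rot err [ 0.0001 -0.0002 -0.0004]
tool move mm [-5.131  -1.8756  0.055 ]
```

```bash
python3 -m crank '[0.8,0,0,0,0,0,0, 0,0,-1.5,0,0,0,0, 0,0,-1.5,0,0,0,0, 0,0,-1.5,0,0,0,0, 0,0,-1.5,0,0,0,0]'
python3 g.py 1 97|head -1; python3 -m crank '[0,0,-1,0,0,0,0, 0,0,-1,0,0,0,0, 0,0,-1,0,0,0,0, 0,0,-1,0,0,0,0, 0,0,-1,0,0,0,0]'
python3 g.py 1 97
```

```text
time: 7.35
position: [0.5196, 0.0894, 0.2732]
tool_rot: [0.987, 1.333, -0.988]
ft_force: [-1.0, -2.7, 7.5]
grip_width: 0.003
t 7.35 tip z 0.09119956964347725 along 5.6053305925866725 lat 1.83333876200182 f_along -2.319482016201529 f [-0.9935 -2.7305  7.5432] grip 0.0031728921062743557
time: 7.98
position: [0.5181, 0.0942, 0.2732]
tool_rot: [0.987, 1.333, -0.988]
ft_force: [-1.4, -3.0, 6.6]
grip_width: 0.005
t 7.975 tip z 0.09117493604955934 along 10.617517842960044 lat 1.823767779604776 f_along -2.4479224255431804 f [-1.4005 -2.9895  6.6469] grip 0.0054930070567372445
rot err [-0.0009  0.002  -0.0006]
tool move mm [-5.8064 -1.8117  9.631 ]
```

```bash
cat > v.py <<'E'
from h import *
import sys
im=ctrl.get_image("scene")[130:230,310:430,::-1]
im=(255*(im/255.)**.5).astype(np.uint8)
cv2.imwrite(sys.argv[1],cv2.resize(im,None,fx=5,fy=5,interpolation=cv2.INTER_CUBIC))
E
python3 v.py pics/s4.png
```

```text
(no output)
```

View pics/s4.png

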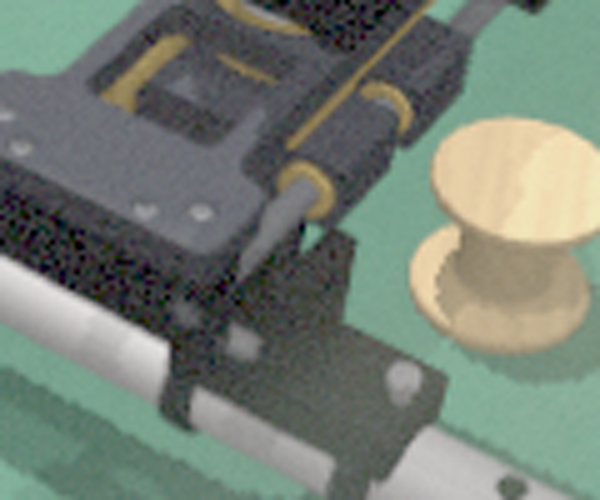

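```bash
cat > m.py <<'E'
from h import *
import sys
# track housing shift along the pole: maximise correlation of the dark/white screw patch vs starting image
a=cv2.imread("pics/scene0.png");b=ctrl.get_image("scene")[:,:,::-1].copy()
d=np.array([-.293,.956,0]);d/=np.linalg.norm(d)
B=np.array([.5200,.0845,0.])
def patch(im,s):
    # housing front top plane z=.087, along 25..62 mm ahead of button, lateral +-14
    u,v=np.meshgrid(np.arange(28,66,.5),np.arange(-17,17,.5))
    n=np.array([d[1],-d[0],0])
    P=B+((u.ravel()+s)[:,None]*d+v.ravel()[:,None]*n)/1e3;P[:,2]=.086
    q=proj("scene",P).astype(np.float32)
    return cv2.remap(im,q[:,0].reshape(u.shape),q[:,1].reshape(u.shape),cv2.INTER_LINEAR)
t=patch(a,0)
r=[(cv2.matchTemplate(patch(b,s),t,cv2.TM_CCOEFF_NORMED)[0,0],s) for s in np.arange(-5,60,.25)]
print("tube shift mm (score,shift):",sorted(r)[::-1][:3])
E
python3 m.py
```

```text
tube shift mm (score,shift): [(np.float32(0.7180844), np.float64(8.75)), (np.float32(0.71615803), np.float64(9.0)), (np.float32(0.7152498), np.float64(8.5))]
```

```bash
python3 -m crank '[0,0,-2,0,0,0,0, 0,0,-2,0,0,0,0, 0,0,-2,0,0,0,0, 0,0,-2,0,0,0,0, 0,0,-1,0,0,0,0]'
python3 g.py 1 97|head -1;python3 m.py; python3 v.py pics/s5.png
```

```text
time: 8.7
position: [0.5154, 0.1029, 0.2732]
tool_rot: [0.987, 1.333, -0.988]
ft_force: [-0.4, -3.3, 7.3]
grip_width: 0.002
t 8.7 tip z 0.09115172503374158 along 19.74456313697155 lat 1.8129921255243477 f_along -3.068262888992468 f [-0.3762 -3.3244  7.2779] grip 0.002225021285174441
tube shift mm (score,shift): [(np.float32(0.71158165), np.float64(17.5)), (np.float32(0.70983756), np.float64(17.75)), (np.float32(0.70857334), np.float64(17.25))]
```

View pics/s5.png

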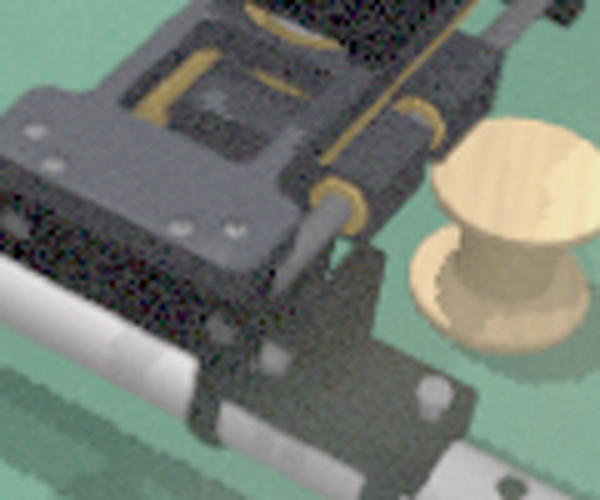

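```bash
python3 -m crank '[-2,0,0,0,0,0,0, -4,0,0,0,0,0,0, -5,0,0,0,0,0,0, -2,0,0,0,0,0,0, 0,0,0,0,0,0,0]'
python3 g.py 1 97|head -1;python3 m.py; python3 v.py pics/s6.png
```

```text
time: 9.43
position: [0.515, 0.1043, 0.2858]
tool_rot: [0.987, 1.335, -0.987]
ft_force: [0.3, 0.6, 0.1]
grip_width: 0.006
t 9.425 tip z 0.10378407516719346 along 21.21822793712641 lat 1.7948986273521699 f_along 0.45492070212900504 f [0.2735 0.5596 0.1405] grip 0.006261916441722011
tube shift mm (score,shift): [(np.float32(0.8070265), np.float64(17.75)), (np.float32(0.8067482), np.float64(17.5)), (np.float32(0.8023981), np.float64(18.0))]
```

View pics/s6.png

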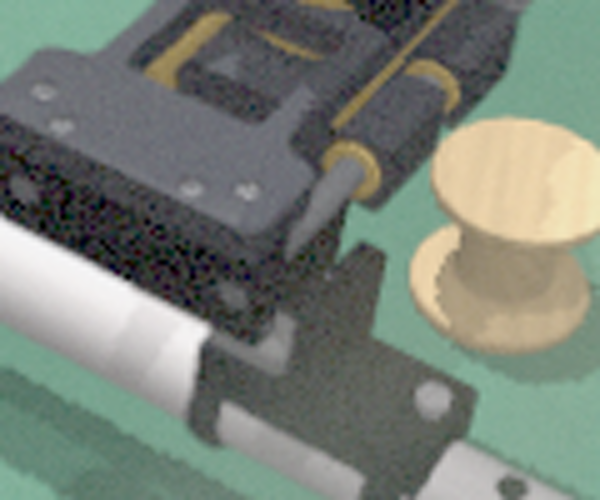

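```bash
python3 -m crank '[0,0,-1,0,0,0,0, 0,0,-1,0,0,0,0, 0,0,-1,0,0,0,0, 0,0,-1,0,0,0,0, 0,0,-1,0,0,0,0]'
python3 g.py 1 97|head -1;python3 m.py;python3 -m crank '[0,0,-1,0,0,0,0, 0,0,-1,0,0,0,0, 0,0,-1,0,0,0,0, 0,0,-1,0,0,0,0, 0,0,-1,0,0,0,0]'
python3 g.py 1 97|head -1;python3 m.py
```

```text
time: 10.15
position: [0.5139, 0.1074, 0.2857]
tool_rot: [0.987, 1.333, -0.989]
ft_force: [2.3, -3.0, -0.6]
grip_width: 0.005
t 10.15 tip z 0.1036817755451796 along 24.52231736076473 lat 1.660489078924008 f_along -3.509706597644916 f [ 2.3188 -2.9602 -0.6459] grip 0.005146273673738675
tube shift mm (score,shift): [(np.float32(0.8095446), np.float64(19.0)), (np.float32(0.8087491), np.float64(19.25)), (np.float32(0.8052217), np.float64(18.75))]
time: 10.82
position: [0.5123, 0.1128, 0.2857]
tool_rot: [0.987, 1.334, -0.988]
ft_force: [1.8, -6.8, -1.4]
grip_width: 0.002
t 10.825 tip z 0.10368795023747074 along 30.153609371861055 lat 1.6951221338348021 f_along -7.07223219535385 f [ 1.8261 -6.8373 -1.374 ] grip 0.0024225189575906776
tube shift mm (score,shift): [(np.float32(0.80709463), np.float64(24.75)), (np.float32(0.8051278), np.float64(25.0)), (np.float32(0.8036079), np.float64(24.5))]
```

```bash
Z(){ :; }; python3 -m crank '[0,0,-1,0,0,0,0, 0,0,-1,0,0,0,0, 0,0,-1,0,0,0,0, 0,0,-1,0,0,0,0, 0,0,-1,0,0,0,0]'
python3 g.py 1 97|head -1;python3 -m crank '[0,0,-0.5,0,0,0,0, 0,0,-0.5,0,0,0,0, 0,0,-0.5,0,0,0,0, 0,0,-0.5,0,0,0,0, 0,0,-0.2,0,0,0,0]'
python3 g.py 1 97|head -1;python3 m.py
```

```text
time: 11.5
position: [0.5106, 0.1183, 0.2857]
tool_rot: [0.987, 1.335, -0.988]
ft_force: [2.6, -5.4, -1.5]
grip_width: 0.006
t 11.5 tip z 0.10366212178773965 along 35.841940695959856 lat 1.6952804916615523 f_along -5.9564055018309086 f [ 2.5885 -5.4365 -1.4567] grip 0.006139645254963447
time: 12.12
position: [0.5098, 0.1209, 0.2857]
tool_rot: [0.987, 1.336, -0.987]
ft_force: [1.4, -2.9, -1.9]
grip_width: 0.005
t 12.125 tip z 0.10367039298641167 along 38.56653750375566 lat 1.7116786696050428 f_along -3.169459284174625 f [ 1.4172 -2.8806 -1.8911] grip 0.005319393755988765
tube shift mm (score,shift): [(np.float32(0.7580452), np.float64(33.25)), (np.float32(0.7574296), np.float64(33.5)), (np.float32(0.75424916), np.float64(33.0))]
```

```bash
python3 -m crank '[0,0,-0.4,0,0,0,0, 0,0,-0.4,0,0,0,0, 0,0,-0.4,0,0,0,0, 0,0,-0.4,0,0,0,0, 0,0,-0.4,0,0,0,0]'
python3 g.py 1 97|head -1
```

```text
time: 12.8
position: [0.5093, 0.1225, 0.2857]
tool_rot: [0.987, 1.336, -0.987]
ft_force: [0.7, -3.5, -3.4]
grip_width: 0.001
t 12.8 tip z 0.10369169399042516 along 40.2406289075591 lat 1.6752564939435215 f_along -3.5157389299456425 f [ 0.6633 -3.4739 -3.3663] grip 0.001154202713448322
```

```bash
python3 -m crank '[0,0,-0.4,0,0,0,0, 0,0,-0.4,0,0,0,0, 0,0,-0.4,0,0,0,0, 0,0,-0.4,0,0,0,0, 0,0,-0.4,0,0,0,0]'
python3 g.py 1 97|head -1
```

```text
time: 13.42
position: [0.5087, 0.1244, 0.2858]
tool_rot: [0.987, 1.335, -0.987]
ft_force: [-0.0, -2.3, -2.9]
grip_width: 0.005
t 13.425 tip z 0.10375799448170875 along 42.277737765740355 lat 1.7137748347163493 f_along -2.1953929980912537 f [-0.0148 -2.3007 -2.8936] grip 0.004558995722452924
```

```bash
python3 -m crank '[0,0,-0.4,0,0,0,0, 0,0,-0.4,0,0,0,0, 0,0,-0.4,0,0,0,0, 0,0,-0.4,0,0,0,0, 0,0,-0.4,0,0,0,0]'
python3 g.py 1 97|head -1
```

```text
time: 14.05
position: [0.5082, 0.1263, 0.2858]
tool_rot: [0.987, 1.335, -0.987]
ft_force: [-0.2, -3.9, -2.8]
grip_width: 0.004
t 14.05 tip z 0.10375940891751895 along 44.25787234789444 lat 1.7301916981527463 f_along -3.6635828088685596 f [-0.1538 -3.8789 -2.8079] grip 0.003947562202748517
```

```bash
python3 m.py; python3 v.py pics/s7.png
```

```text
tube shift mm (score,shift): [(np.float32(0.7755903), np.float64(39.75)), (np.float32(0.7746158), np.float64(40.0)), (np.float32(0.7736178), np.float64(39.5))]
```

View pics/s7.png

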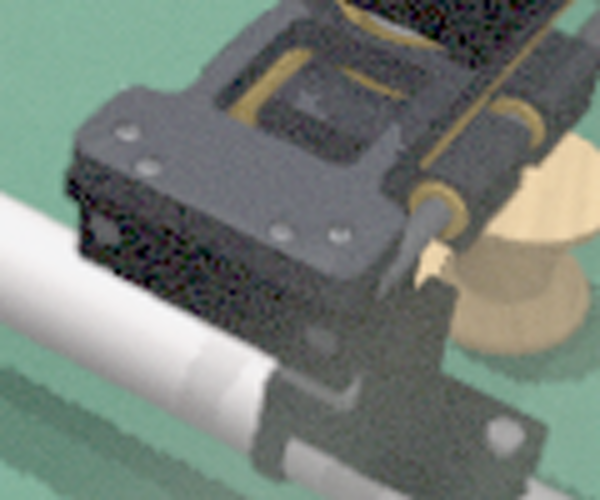

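```bash
python3 -m crank '[0,0,-0.4,0,0,0,0, 0,0,-0.4,0,0,0,0, 0,0,-0.4,0,0,0,0, 0,0,-0.4,0,0,0,0, 0,0,-0.4,0,0,0,0]'
python3 g.py 1 97|head -1
```

```text
time: 14.78
position: [0.5079, 0.1287, 0.2862]
tool_rot: [0.988, 1.335, -0.986]
ft_force: [-0.0, -2.3, -0.2]
grip_width: 0.003
t 14.775 tip z 0.10418128498283813 along 46.59184064800581 lat 2.141733767541766 f_along -2.146631380628401 f [-0.0291 -2.2541 -0.2177] grip 0.003125612729471691
```

```bash
python3 -m crank '[0,0,-0.4,0,0,0,0, 0,0,-0.4,0,0,0,0, 0,0,-0.4,0,0,0,0, 0,0,-0.4,0,0,0,0, 0,0,-0.4,0,0,0,0]'
python3 g.py 1 97|head -1
```

```text
time: 15.4
position: [0.5072, 0.1304, 0.2859]
tool_rot: [0.988, 1.335, -0.987]
ft_force: [1.9, -0.6, 1.3]
grip_width: 0.001
t 15.4 tip z 0.10391830510491601 along 48.45856712674819 lat 1.951171503526408 f_along -1.1211965517942626 f [ 1.8561 -0.6038  1.2914] grip 0.0007589821627001161
```

```bash
python3 m.py; python3 v.py pics/s8.png;python3 g.py 1 97|head -1
```

```text
tube shift mm (score,shift): [(np.float32(0.9093475), np.float64(43.25)), (np.float32(0.9080009), np.float64(43.5)), (np.float32(0.90641296), np.float64(43.0))]
t 15.5 tip z 0.10383099166196436 along 48.43539351419598 lat 1.8630817049252804 f_along -1.6020742202110085 f [ 0.7873 -1.4343 -0.4154] grip 0.007799383649093672
```

View pics/s8.png

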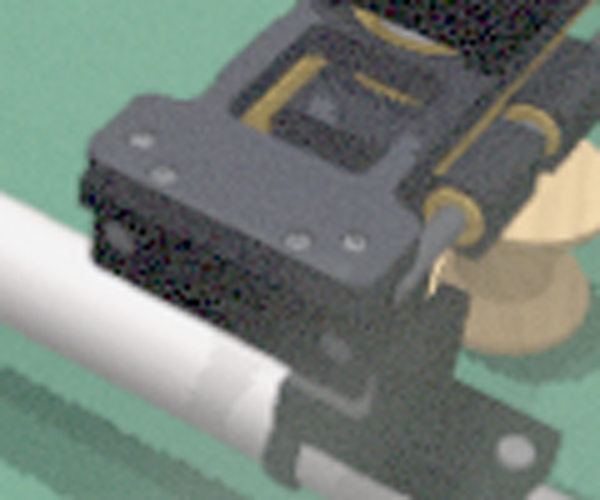

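```bash
python3 -m crank '[0,0,-0.4,0,0,0,0, 0,0,-0.4,0,0,0,0, 0,0,-0.4,0,0,0,0, 0,0,-0.4,0,0,0,0, 0,0,-0.4,0,0,0,0]'
python3 g.py 1 97|head -1;python3 m.py
```

```text
time: 16.12
position: [0.5066, 0.1319, 0.2858]
tool_rot: [0.987, 1.335, -0.987]
ft_force: [2.1, -2.8, 1.2]
grip_width: 0.005
t 16.125 tip z 0.10379091605806195 along 50.04021054652611 lat 1.8006417649816462 f_along -3.253221606361524 f [ 2.0929 -2.7611  1.2483] grip 0.005407370228370815
tube shift mm (score,shift): [(np.float32(0.89767754), np.float64(44.75)), (np.float32(0.89716834), np.float64(45.0)), (np.float32(0.8940423), np.float64(44.5))]
```

```bash
python3 -m crank '[0,0,-0.4,0,0,0,0, 0,0,-0.4,0,0,0,0, 0,0,-0.4,0,0,0,0, 0,0,-0.4,0,0,0,0, 0,0,-0.4,0,0,0,0]'
python3 g.py 1 97|head -1;python3 m.py; python3 v.py pics/s9.png
```

```text
time: 16.8
position: [0.506, 0.1339, 0.2858]
tool_rot: [0.987, 1.335, -0.987]
ft_force: [2.4, -4.3, 0.4]
grip_width: 0.007
t 16.8 tip z 0.10382850866469179 along 52.141824787689984 lat 1.8295215408221204 f_along -4.829192415117343 f [ 2.4216 -4.3087  0.3661] grip 0.006842426321874907
tube shift mm (score,shift): [(np.float32(0.90445006), np.float64(46.75)), (np.float32(0.9041416), np.float64(47.0)), (np.float32(0.9000319), np.float64(46.5))]
```

View pics/s9.png

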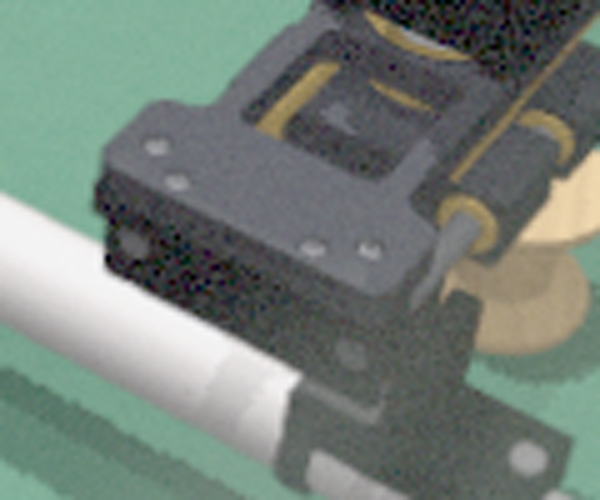

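```bash
python3 -m crank '[0,0,-0.3,0,0,0,0, 0,0,-0.3,0,0,0,0, 0,0,-0.3,0,0,0,0, 0,0,-0.3,0,0,0,0, 0,0,-0.3,0,0,0,0]'
python3 g.py 1 97|head -1;python3 m.py; python3 v.py pics/s10.png
```

```text
time: 17.52
position: [0.5057, 0.1346, 0.2858]
tool_rot: [0.987, 1.334, -0.988]
ft_force: [2.9, -5.6, 0.4]
grip_width: 0.003
t 17.525 tip z 0.10382851935165266 along 52.87374604078276 lat 1.8147568901441467 f_along -6.209186102364986 f [ 2.8878 -5.6092  0.4066] grip 0.003128978260543177
tube shift mm (score,shift): [(np.float32(0.90289074), np.float64(47.25)), (np.float32(0.90178597), np.float64(47.5)), (np.float32(0.89953107), np.float64(47.0))]
```

View pics/s10.png

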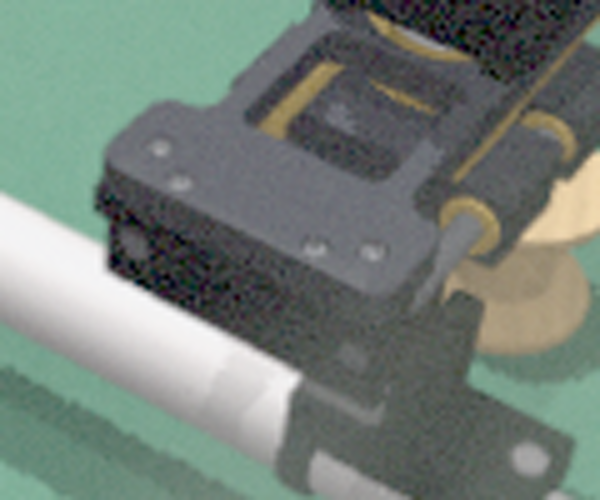

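```bash
python3 -m crank '[0,0,-0.3,0,0,0,0, 0,0,-0.3,0,0,0,0, 0,0,-0.2,0,0,0,0, 0,0,0,0,0,0,0, 0,0,0,0,0,0,0]'
python3 g.py 1 97|head -1;python3 m.py
```

```text
time: 18.25
position: [0.5056, 0.1349, 0.2858]
tool_rot: [0.987, 1.333, -0.989]
ft_force: [3.8, -6.1, 0.3]
grip_width: 0.009
t 18.25 tip z 0.10384863227606506 along 53.186361141736924 lat 1.8027730767757808 f_along -6.983250951136414 f [ 3.7878 -6.143   0.306 ] grip 0.009269177322841719
tube shift mm (score,shift): [(np.float32(0.8992899), np.float64(47.5)), (np.float32(0.89747906), np.float64(47.25)), (np.float32(0.8967695), np.float64(47.75))]
```

Run:
```python
from h import *
im=ctrl.get_image("scene")[180:240,350:430,::-1]
im=(255*np.clip(im/150.,0,1)**.4).astype(np.uint8)
cv2.imwrite("pics/s11.png",cv2.resize(im,None,fx=9,fy=9,interpolation=cv2.INTER_CUBIC))
print([(x["confidence"],x["at"]) for x in ctrl.mark_of("scene","button_top")])
```

```text
[(0.66, [413.7, 180.0]), (0.51, [385.0, 197.0])]
```

View pics/s11.png

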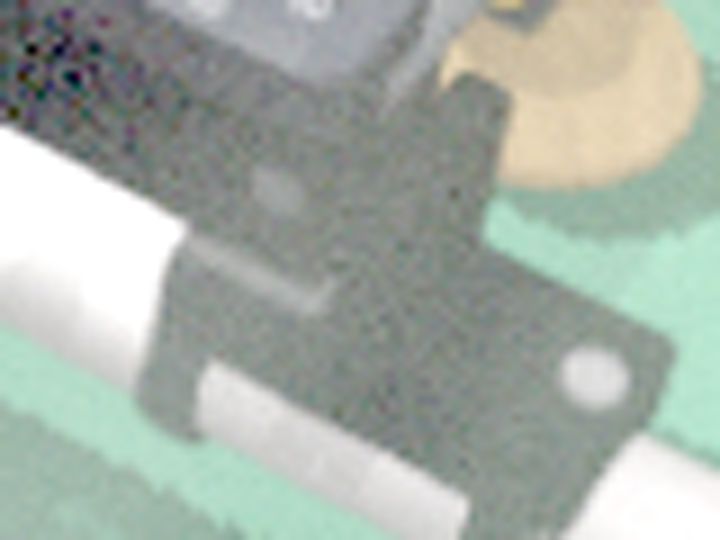

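```bash
python3 -m crank '[0,0,-0.3,0,0,0,0, 0,0,-0.3,0,0,0,0, 0,0,-0.3,0,0,0,0, 0,0,0,0,0,0,0, 0,0,0,0,0,0,0]'
python3 g.py 1 97|head -1;python3 m.py
```

```text
time: 19.02
position: [0.5055, 0.1352, 0.2858]
tool_rot: [0.987, 1.332, -0.989]
ft_force: [3.9, -7.4, 0.9]
grip_width: 0.008
t 19.025 tip z 0.10383873107240421 along 53.534026733020326 lat 1.7863536570278271 f_along -8.241219949883586 f [ 3.9311 -7.4148  0.8547] grip 0.008404973796066162
tube shift mm (score,shift): [(np.float32(0.8992758), np.float64(47.75)), (np.float32(0.8971358), np.float64(47.5)), (np.float32(0.89694154), np.float64(48.0))]
```

```bash
python3 -m crank '[0,0,-0.4,0,0,0,0, 0,0,-0.4,0,0,0,0, 0,0,-0.4,0,0,0,0, 0,0,-0.3,0,0,0,0, 0,0,0,0,0,0,0]'
python3 g.py 1 97|head -1;python3 m.py;python3 v.py pics/s12.png
```

```text
time: 19.7
position: [0.5054, 0.1358, 0.2859]
tool_rot: [0.987, 1.331, -0.99]
ft_force: [4.9, -9.1, 0.5]
grip_width: 0.006
t 19.7 tip z 0.10385348603377059 along 54.14112677141914 lat 1.7974686143502998 f_along -10.183566158437728 f [ 4.9274 -9.1409  0.5473] grip 0.005763639716409283
tube shift mm (score,shift): [(np.float32(0.89994115), np.float64(48.0)), (np.float32(0.8981155), np.float64(48.25)), (np.float32(0.89742106), np.float64(47.75))]
```

View pics/s12.png

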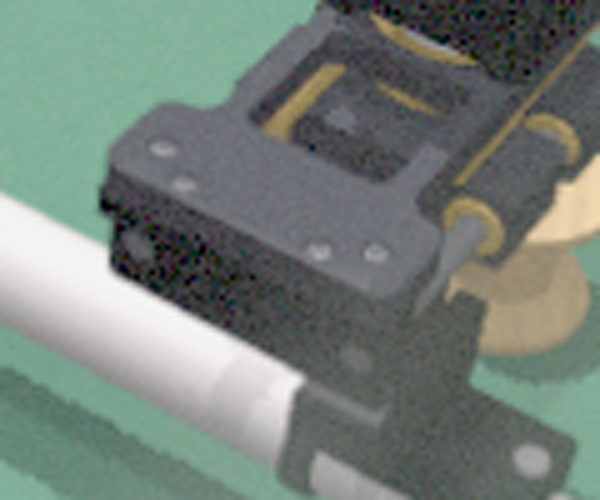

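```bash
python3 -m crank '[0,0,-0.5,0,0,0,0, 0,0,-0.5,0,0,0,0, 0,0,-0.5,0,0,0,0, 0,0,-0.3,0,0,0,0, 0,0,0,0,0,0,0]'
python3 g.py 1 97
```

```text
time: 20.42
position: [0.5051, 0.1364, 0.2859]
tool_rot: [0.986, 1.329, -0.991]
ft_force: [5.2, -12.2, 0.7]
grip_width: 0.005
t 20.425 tip z 0.10389311963496856 along 54.82752868473852 lat 1.7844093356647934 f_along -13.192338280555134 f [  5.1614 -12.2161   0.6523] grip 0.004537857338776382
rot err [-0.0028  0.0058 -0.0004]
tool move mm [ 7.2047 -1.6358 53.7914]
```

Now about 13 N. I'll go up to about 15 N and hold it.

```bash
python3 -m crank '[0,0,-0.4,0,0,0,0, 0,0,-0.4,0,0,0,0, 0,0,-0.3,0,0,0,0, 0,0,0,0,0,0,0, 0,0,0,0,0,0,0]'
python3 g.py 1 97|head -1;python3 m.py
```

```text
time: 21.05
position: [0.505, 0.1368, 0.2859]
tool_rot: [0.986, 1.328, -0.992]
ft_force: [5.9, -13.3, 1.3]
grip_width: -0.001
t 21.05 tip z 0.10389806544778551 along 55.25205025140828 lat 1.7676363830029276 f_along -14.48677891380382 f [  5.9052 -13.342    1.3104] grip -0.0012948869478710979
tube shift mm (score,shift): [(np.float32(0.90308696), np.float64(48.75)), (np.float32(0.9026592), np.float64(48.5)), (np.float32(0.89901674), np.float64(49.0))]
```

```bash
python3 -m crank '[0,0,0,0,0,0,0, 0,0,0,0,0,0,0, 0,0,0,0,0,0,0, 0,0,0,0,0,0,0, 0,0,0,0,0,0,0]'
python3 g.py 1 97|head -1;python3 -m crank '[0,0,0,0,0,0,0, 0,0,0,0,0,0,0, 0,0,0,0,0,0,0, 0,0,0,0,0,0,0, 0,0,0,0,0,0,0]'
python3 g.py 1 97|head -1;python3 m.py
```

```text
time: 21.72
position: [0.505, 0.1369, 0.2859]
tool_rot: [0.986, 1.328, -0.992]
ft_force: [5.9, -13.5, 0.8]
grip_width: 0.005
t 21.725 tip z 0.1038777618950309 along 55.26604475870742 lat 1.7586921738467696 f_along -14.644018988544236 f [  5.9412 -13.4955   0.7829] grip 0.0054855601819966725
time: 22.35
position: [0.505, 0.1369, 0.2859]
tool_rot: [0.986, 1.328, -0.992]
ft_force: [5.9, -13.5, 1.6]
grip_width: 0.007
t 22.35 tip z 0.10388892610839867 along 55.25752267807062 lat 1.7717038170671322 f_along -14.641949832982045 f [  5.8526 -13.5205   1.62  ] grip 0.006892616678676434
tube shift mm (score,shift): [(np.float32(0.9022831), np.float64(48.5)), (np.float32(0.9021997), np.float64(48.75)), (np.float32(0.89787996), np.float64(49.0))]
```

```bash
python3 -m crank '[0,0,1,0,0,0,0, 0,0,1.5,0,0,0,0, 0,0,2,0,0,0,0, 0,0,2,0,0,0,0, 0,0,1,0,0,0,0]'
python3 g.py 1 97|head -1;python3 -m crank '[-10,0,0,0,0,0,0, -15,0,0,0,0,0,0, -20,0,0,0,0,0,0, -20,0,0,0,0,0,0, -10,0,0,0,0,0,0]'
python3 g.py 1 97|head -1;python3 m.py;python3 v.py pics/s13.png
```

```text
time: 23.02
position: [0.5057, 0.1345, 0.2858]
tool_rot: [0.988, 1.336, -0.987]
ft_force: [2.6, -2.1, 0.3]
grip_width: 0.005
t 23.025 tip z 0.10379013815301869 along 52.77169756129684 lat 1.7916269173678094 f_along -2.7437820747779784 f [ 2.6457 -2.0589  0.3473] grip 0.0051316714781202
time: 23.65
position: [0.5058, 0.135, 0.3629]
tool_rot: [0.989, 1.336, -0.984]
ft_force: [-0.6, 0.3, 0.4]
grip_width: 0.007
t 23.65 tip z 0.18091219303257045 along 53.21794557748746 lat 2.006034664007018 f_along 0.49442621901967254 f [-0.6315  0.3236  0.4471] grip 0.006957666274974847
tube shift mm (score,shift): [(np.float32(0.8976515), np.float64(47.25)), (np.float32(0.89616716), np.float64(47.5)), (np.float32(0.89492327), np.float64(47.0))]
```

View pics/s13.png

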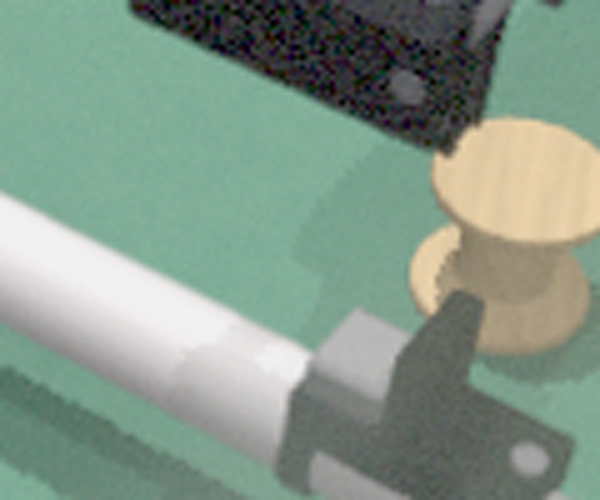

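Run:
```python
from h import *
a=cv2.imread("pics/scene0.png")[165:225,325:385];b=ctrl.get_image("scene")[:,:,::-1]
b=b[165+14:225+14,325+28:385+28]
o=np.hstack([a,b]);o=(255*(o/255.)**.5).astype(np.uint8)
cv2.imwrite("pics/cmp.png",cv2.resize(o,None,fx=6.5,fy=6.5,interpolation=cv2.INTER_CUBIC))
```

```text
(no output)
```

View pics/cmp.png

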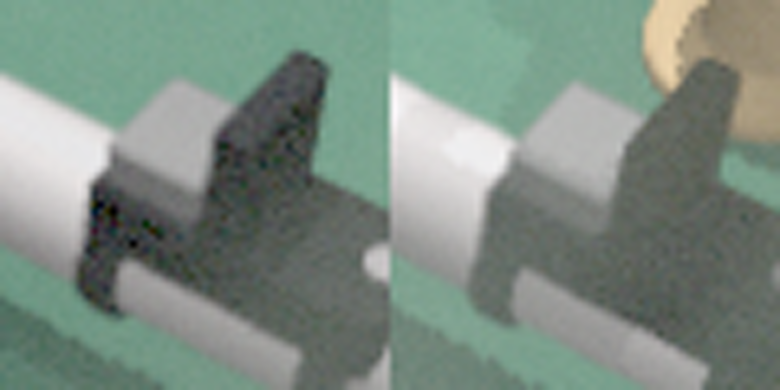

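```bash
cat > bz.py <<'E'
from h import *
# register by 2D template matching at hi-res with model-predicted motion
a=cv2.imread("pics/scene0.png");b=ctrl.get_image("scene")[:,:,::-1].copy()
d=np.array([-.293,.956,0]);d/=np.linalg.norm(d);n=np.array([d[1],-d[0],0])
B=np.array([.5210,.0855,0.])
# plane patches in start image -> warp onto present image for (shift, drop)
def pts(u0,u1,v0,v1,z):
    u,v=np.meshgrid(np.arange(u0,u1,.4),np.arange(v0,v1,.4))
    P=B+(u.ravel()[:,None]*d+v.ravel()[:,None]*n)/1e3;P[:,2]=z;return P,u.shape
def samp(im,P,sh):
    q=proj("scene",P).astype(np.float32);return cv2.cvtColor(cv2.remap(im,q[:,0].reshape(sh),q[:,1].reshape(sh),cv2.INTER_CUBIC),cv2.COLOR_BGR2GRAY)
def run(name,args,drops,shifts):
    P,sh=pts(*args);t=samp(a,P,sh);r=[]
    for s in shifts:
        for h in drops:
            Q=P+d*s/1e3;Q[:,2]-=h/1e3
            r.append((float(cv2.matchTemplate(samp(b,Q,sh),t,cv2.TM_CCOEFF_NORMED)[0,0]),round(s,2),round(h,2)))
    r.sort(reverse=True);print(name,r[:4]);return r
S=np.arange(43,52,.25);D=np.arange(-4,8.1,.5)
run("screw (expect drop 0)",(46,60,-10,10,.086),D,S)
r=run("button free",(-16,6,-12,19,.097),D,S)
for s in (46.75,47.25,47.75):print(s,max(x[::1] for x in r if x[1]==s))
E
python3 bz.py
```

```text
screw (expect drop 0) [(0.9841930866241455, np.float64(48.25), np.float64(0.5)), (0.9840925335884094, np.float64(48.5), np.float64(0.0)), (0.9838739633560181, np.float64(48.5), np.float64(0.5)), (0.9827508926391602, np.float64(48.25), np.float64(0.0))]
button free [(0.9753437042236328, np.float64(47.5), np.float64(0.0)), (0.9744914174079895, np.float64(47.75), np.float64(-0.5)), (0.9743990302085876, np.float64(47.75), np.float64(0.0)), (0.9737913012504578, np.float64(47.5), np.float64(-0.5))]
46.75 (0.954241931438446, np.float64(46.75), np.float64(0.0))
47.25 (0.9721679091453552, np.float64(47.25), np.float64(0.0))
47.75 (0.9744914174079895, np.float64(47.75), np.float64(-0.5))
```

```bash
cat > dr.py <<'E'
from h import *
a=cv2.imread("pics/scene0.png");b=ctrl.get_image("scene")[:,:,::-1].copy()
d=np.array([-.293,.956,0]);d/=np.linalg.norm(d);n=np.array([d[1],-d[0],0])
B=np.array([.5210,.0855,0.]);f=9
def view(im,off,s,drop):
    c=im[off[1]:off[1]+44,off[0]:off[0]+44];c=cv2.resize((255*(c/255.)**.5).astype(np.uint8),None,fx=f,fy=f,interpolation=cv2.INTER_CUBIC)
    for z,col in ((.097-drop,(0,0,255)),(.086,(255,0,0))):
        P=np.array([B+d*(s+i)/1e3+n*j/1e3 for i,j in ((12,14),(-12,14),(-12,-14),(12,-14))]);P[:,2]=z
        q=((proj("scene",P)-off+.5)*f).astype(int);cv2.polylines(c,[q],True,col,1)
    return c
A=view(a,np.array((333,163)),0,0)
C=view(b,np.array((361,177)),48,0)
cv2.imwrite("pics/dr.png",np.hstack([A,C]))
E
python3 dr.py
```

```text
(no output)
```

View pics/dr.png

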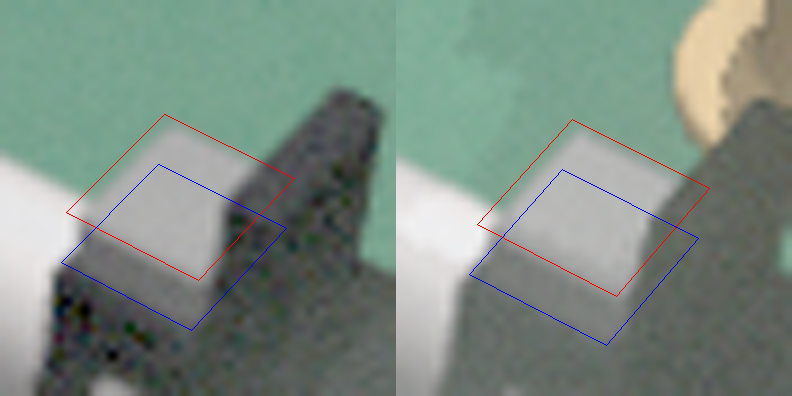

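```bash
cat > pr.py <<'E'
from h import *
np.set_printoptions(precision=0,suppress=True,linewidth=200)
a=cv2.imread("pics/scene0.png").astype(np.float32)
b=np.mean([ctrl.get_image("scene")[:,:,::-1].astype(np.float32) for _ in range(12)],0).astype(np.float32)
cv2.imwrite("pics/avg.png",b.clip(0,255).astype(np.uint8))
d=np.array([-.293,.956,0]);d/=np.linalg.norm(d);n=np.array([d[1],-d[0],0])
def prof(im,c0,s,f=20):
    pass
B=np.array([.5210,.0855,0.])
def p(im,s,o):
    z=np.arange(80,104,.5);u=np.arange(-8,4,.5)
    Z,U=np.meshgrid(z,u,indexing="ij")
    P=B+((U.ravel()+s)[:,None]*d+14*n)/1e3;P[:,2]=Z.ravel()/1e3
    q=(proj("scene",P)+o).astype(np.float32)
    g=cv2.remap(im,q[:,0].reshape(Z.shape),q[:,1].reshape(Z.shape),cv2.INTER_LINEAR).mean(2).mean(1)
    return z,g
z,ga=p(a,0,np.array([1.5,.5]));_,gb=p(b,47.5,np.array([1.5,.5]))
for i in range(0,len(z)): print(z[i],round(float(ga[i])),round(float(gb[i])))
o=np.hstack([a[163:207,333:377],b[177:221,361:405]]);o=255*(o.clip(0,255)/255)**.5
cv2.imwrite("pics/avgz.png",cv2.resize(o.astype(np.uint8),None,fx=9,fy=9,interpolation=cv2.INTER_CUBIC))
E
python3 pr.py; python3 g.py|head -1
```

```text
80.0 14 43
80.5 16 43
81.0 18 43
81.5 19 44
82.0 21 44
82.5 22 45
83.0 23 46
83.5 24 46
84.0 25 47
84.5 28 48
85.0 30 50
85.5 34 52
86.0 37 54
86.5 40 56
87.0 43 58
87.5 45 59
88.0 46 60
88.5 47 61
89.0 48 61
89.5 49 61
90.0 49 61
90.5 49 61
91.0 49 61
91.5 49 61
92.0 49 62
92.5 49 62
93.0 50 62
93.5 52 63
94.0 56 65
94.5 62 69
95.0 70 73
95.5 78 79
96.0 85 85
96.5 92 91
97.0 99 96
97.5 105 101
98.0 110 105
98.5 114 109
99.0 117 112
99.5 119 116
100.0 120 119
100.5 121 122
101.0 122 125
101.5 122 127
102.0 122 129
102.5 122 131
103.0 122 132
103.5 122 132
t 24.5 tip z 0.17872550116852803 along 52.344514152635035 lat 1.7603045012271075 f_along 0.29557911755234284 f [-0.0077  0.3068 -0.0306] grip 0.007365556572793588
```

View pics/avgz.png

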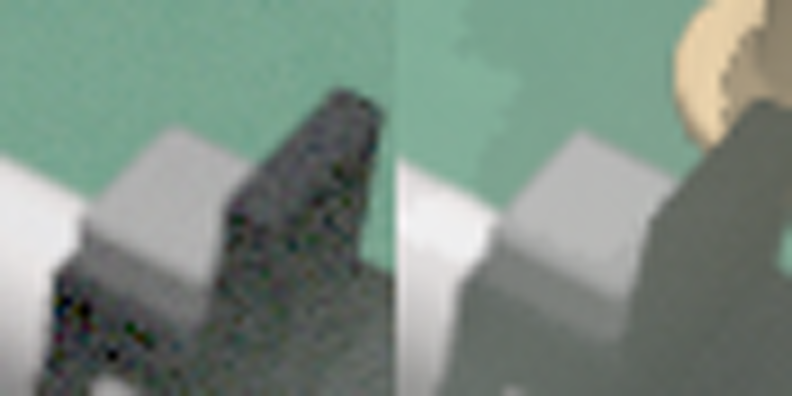

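```bash
python3 m.py
python3 - <<'E'
from h import *
ctrl.get_image("scene")
for n,z in (("tape_mid",.012),("jar_mid",.035),("spool_mid",.026)):
    for r in ctrl.mark_of("scene",n)[:1]: print(n,r["confidence"],r["at"],atz("scene",r["at"],z))
s=ctrl.get_state();print(s["time"],s["ft_force"])
print(ctrl.close_job())
E
```

```text
tube shift mm (score,shift): [(np.float32(0.89657676), np.float64(47.25)), (np.float32(0.8944408), np.float64(47.5)), (np.float32(0.8940882), np.float64(47.0))]
tape_mid 0.84 [287.6, 275.8] [0.65008154 0.11059324 0.012     ]
jar_mid 0.93 [359.6, 313.9] [0.61912277 0.2235703  0.035     ]
spool_mid 0.57 [412.7, 175.6] [0.37469759 0.07563474 0.026     ]
24.75 [ 0.19787222  0.63436431 -0.14782698]
the job is handed in; nothing more can be done
None
```

The pole is one hole shorter and locked. I pressed the button with about 7 N and slid the tube about 17.6 mm in. I then released the button and pushed on the thumb wall until the tube stopped, about 47.5 mm from its start. To prove the lock I pushed the same way with about 14.6 N for over 1.2 s, let go and lifted the gripper clear. The job was handed in at about 24.8 s; `close_job()` gives no verdict.

**Last checks**
- **Tube and button:** the tube stands at about 47.3 mm. The button's side face shows the same height as at the start, so the pin is home.
- **Forces:** the highest force I read between moves was about 14.6 N, under the 22 N limit. The wrist force was back to about zero at the end.
- **Bystanders:** the tape roll, jar and spool were found within about 8 mm of their first positions, which is within the networks' error. The gripper never came near them.

**Disagreements**
- **Position:** tracking the screw on the housing put the tube at 48.3 mm, and tracking the button put it at 47.5 mm.
- **Under load:** the tube appeared to give about 1.3 mm under the proof push and sprang back when released.
- **Button height:** my first look made the button seem about 1 mm low. The averaged picture did not show that.

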